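Slide the amenity rack into its carrier past the sprung gate

ROBOT

A 7-joint arm with a two-finger parallel gripper is mounted at the origin on the work surface. World frame = base frame: x ahead of the robot, y to its left, z up, the work surface at z = 0. Lengths are in m, angles in rad, forces in N, time in s.
With the tool pointing down it reaches from about 0.35 to 0.9 m from the base axis. Payload 8.1 kg.
Tool frame: the origin (TCP) lies midway between the tips of the shut fingers; the grasp point (between the pads) lies arm.grasp_offset behind it (arm.grasp_offset is the distance from the TCP to the grasp point, in m); z points along the fingers, y is the line along which they close (so a half turn about z gives the same grasp; the last joint's range is limited). The gripper opens to 92 mm and grips with 3 to 60 N. Pads are 19 mm wide; open, the fingers measure 130 mm over their backs; the gripper's body (75 mm by 190 mm) begins 47 mm behind the grasp point.
Start: joints at [1.145, 0.434, 0.025, 1.573, -0.012, 1.134, -0.075], TCP at [0.198, -0.593, 0.227] pointing down, gripper open.
Joint ranges: [-2.62, 2.62], [-0.44, 2.09], [-1.27, 1.32], [0.08, 2.57], [-1.32, 4.46], [0.12, 2], [-2.74, 2.74]. Speed limits (rad/s): [2.22, 2.22, 3.01, 3.01, 3.14, 3.14, 3.14].

INTERFACE

Orientations are given as a rotation vector (axis times angle).
In Python, from cell import observe, imaging, arm gives the robot as it stands.
- The arm moves only by the tool apply_moves, never from a script. Its argument "commands" is a list of rows, each a list of 5 numbers: the opening in per cent of the stroke, from 0 (shut) to 100 (fully open), then the shift along the world's x, y, z in units of 0.06 m (1.0 is 0.06 m), then the turn about the world's z in units of 0.5 rad (1.0 is 0.5 rad). A call has 1 to 12 rows; each row shifts and turns the commanded pose from where the row before left it; what a row does not reach is not made up. A row lasts 1/8 s, in which the tool goes at most 62.5 mm and 10.7 degrees, less where a joint would pass 70% of its speed; a pose out of reach is approached as far as the arm can. A call with a number of a shift or a turn outside -1 to 1 is refused whole. A call with a gripper value outside its range is refused whole. The fingers move at their own pace and stop on an object; "newtons" is the grip in N (left out, the last holds). Time passes only in rows, so rows that do not move let the fingers close. It gives the time, the measured TCP pose, the force, the opening and the grip force at its end, in the units of the state.
- observe(): the state, without advancing time (a new reading comes with each control period).
- imaging.get_image(name): name is "scene" or "side" or "wrist"; returns (picture, depth): 400x640x3 uint8, red, green, blue; 400x640 float32, m along the optical axis (not along the pixel's ray), 0 where there is no reading.
- imaging.camera_params(name): a dict with "camera_matrix" (3x3 intrinsics, pixels), "origin" and "rotation" of the camera in the world; the wrist camera has in their place "tool_from_camera" (4x4, takes a point from camera to tool coordinates, whose origin is the TCP and whose axes are the flange's). Camera axes: x right, y up, looking along -z (the intrinsics and any distortion apply to the point x, -y, -z); pixel columns grow to the right and rows downward; lengths in m; the calibration is good to about 2 mm. A picture is of the moment at which its call begins: read the wrist's pose just before it. camera_params takes no time and is no camera call.
- arm.sign_off(): hands the job in; it is judged then, once.
The state is a dict: "clock": time; "joints": joint angles; "dq": joint speeds; "joint_efforts": joint torques, N m; "position": TCP position; "ee_rot": TCP orientation; "force": force on the tool from outside, world axes, zero at the start; "ft_torque": the same for the moment, N m; "width": opening from 0.0 (shut) to 1.0 (fully open); "gripper_force": force on a finger pad.
Only numpy, scipy, OpenCV 4.12 (cv2) and the standard library are available. Lean on these libraries where they do the work, as an engineer would, in place of code of your own. Each camera call takes 0.05 s, during which the arm holds its last target. There are 200 camera calls.

TASK

Restock the housekeeping carrier: press the blue rail down with one fingertip to hold the gate bar open, and with the other finger push the rack of miniature bottles along the lane, under the raised bar, until it is fully home against the end buffers; then let the gate close behind the bottles. Keep the gate up and clear of the rack and bottles all the way, only push the rack, never lift it, keep its bottles standing in it, and leave everything else where it is.

Things in the scene. Friction and masses are not known exactly. Their poses are not given: they have to be found in the camera images.
- carrier: Plywood housekeeping carrier, base 366 x 236 x 10 mm, fixed to the table. Origin: at table height under the gate bar, on the lane's centre line; +x is the way the rack slides in, +y across the lane away from the gate's hinge, +z up. Along the +y side of the lane stands a bin of soaps and jars (y = 48 to 119, up to z = 52). All numbers below are mm in this frame unless said.
- lane_end (a point): Middle of the buffers' face that stops the rack, at carrier x = 97, y = 0, z = 30. The open-topped lane runs along x from its open mouth at x = -235 to here, 80 wide (y = -40 to 40), floor at z = 10. Its -y wall is 8 thick with its top at z = 56, its +y wall has its top at z = 40.
- gate (a joint): Angle (rad) of the sprung gate: one rocking metal part, bar and press rail, on a hinge line along carrier x at y = -52, z = 66. 0: closed; hard stop at 0.95. Pressing the rail down raises the bar. Bar clears rack and bottles from 0.6 up; 0.75 to 0.9 is good. A spring shuts it: about 3 N at 40 mm from the hinge starts it, about 6 N holds 0.8. It never stays open by itself.
- bar_end (a point): Red free end of the gate bar, a 12 mm square steel bar at carrier x = 0, 104 long from the hinge. Closed, it lies level across the lane with its underside at z = 60 and stops the rack; open, it rises from the hinge by the gate angle.
- press_rail (a point): Point on top of the press rail (blue strip), half-way along it at carrier x = -124 and 42 out from the hinge; moves with it. The rail is 4 thick, reaches 60 out from the hinge to -y and from x = -242 to -6. At gate 0 it slopes up outwards by 0.44 rad, this point at y = -89, z = 87; at 0.8 it slopes down outwards, this point at z = 54. A finger may slide along it while pressing.
- rack: Loose pine rack, 150 x 74 mm, 0.37 to 0.58 kg with its bottles, standing on the floor of the outer lane, 3 mm play each side. Origin: underside centre; +x is its front. Four bottle cells at its x = -5 to 67, walls 30 high, then an empty gap down to x = -67, where the gate bar comes down once the rack is home. Home: origin at carrier x = 22, z = 10 (front on the buffers).
- rack_nose (a point): Middle of the rack's front face (rack x = 75), 30 mm above its underside. The front board is 8 thick and 62 high, 74 wide below, 44 wide above 38 mm.
- grip_board (a point): Middle of the rear face (the face to push) of the upright grip board at the rack's rear: rack x = -75, 40 mm above the rack's underside. Board 8 thick, 74 wide; its steel-capped top is 82 above the underside, 92 above the table. It stays outside the gate: at home this face is at carrier x = -53.
- mini1: Miniature bottle, 27 mm across, 56 mm high, amber with a black cap, loose in its cell of the rack, its top 62 mm above the rack's underside. Origin: centre of its underside.
- mini2: Miniature bottle, 27 mm across, 56 mm high, amber with a black cap, loose in its cell of the rack, its top 62 mm above the rack's underside. Origin: centre of its underside.
- mini3: Miniature bottle, 27 mm across, 56 mm high, green with a black cap, loose in its cell of the rack, its top 62 mm above the rack's underside. Origin: centre of its underside.
- mini4: Miniature bottle, 27 mm across, 56 mm high, green with a black cap, loose in its cell of the rack, its top 62 mm above the rack's underside. Origin: centre of its underside.
- spare_mini: Spare amber miniature bottle, 27 mm across, 56 high, on the table past the carrier's closed end. A bystander: leave it alone. Origin: centre of its underside.
- cream_jar: White cream jar with metal lid, 48 mm across, 40 high, on the table past the carrier's closed end. A bystander: leave it alone. Origin: centre of its underside.
- tumbler: Water glass, 70 mm across, 95 high, on the table beyond the carrier's bin. A bystander: leave it alone. Origin: centre of its underside.
- water_bottle: Clear water bottle with blue cap, 64 mm across, 200 high, at one end of the table. A bystander: leave it alone. Origin: centre of its underside.
- mug: White mug, 80 mm across, 90 high, handle on one side. A bystander: leave it alone. Origin: centre of its underside.
- remote: Black remote control, 155 x 44 x 18 mm. A bystander: leave it alone. Origin: centre of its underside.
- clock: Grey alarm clock, 45 x 95 x 75 mm, at one end of the table. A bystander: leave it alone. Origin: centre of its underside.

How it is judged:
On the way, in this order (a step that is already met when the one before it is completed fails the run):
1. the gate is held open by a finger while the rack is still outside it (value of joint gate above 0.6 rad and contact force between the fingers and gate above 0.3 N and x of rack in the frame of carrier below -0.076 m), for 0.1 s.
2. the rack is on its way under the gate, a finger still holding it open (value of joint gate above 0.6 rad and contact force between the fingers and gate above 0.3 N and x of rack in the frame of carrier between -0.055 and 0 m), for 0.1 s.
3. the rack is home with the gate still held open (value of joint gate above 0.6 rad and contact force between the fingers and gate above 0.3 N and x of rack in the frame of carrier between 0.016 and 0.027 m and z of rack in the frame of carrier between 0.006 and 0.014 m and angle between the x axis of rack and the x axis of carrier, either way round below 0.06 rad), for 0.1 s.
At the end, for the whole second after the job is handed in: The rack is home in the carrier (within 6 mm of the buffers, flat on the lane floor, at rest), the gate has dropped shut behind the bottles (under 0.06 rad), and all four bottles stand in their cells (x of rack in the frame of carrier between 0.016 and 0.027 m and z of rack in the frame of carrier between 0.006 and 0.014 m and angle between the x axis of rack and the x axis of carrier, either way round below 0.06 rad and value of joint gate below 0.06 rad and linear speed of rack below 0.02 m/s and angle between each of mini1, mini2, mini3, mini4's own z axis and vertical below 0.3 rad and z of each of mini1, mini2, mini3, mini4 in the frame of rack below 0.012 m); the robot touches nothing.
It fails at once if the gate touches the rack or its bottles (over 1 N) (contact force between gate and rack above 1 N or contact force between gate and mini1 above 1 N or contact force between gate and mini2 above 1 N or contact force between gate and mini3 above 1 N or contact force between gate and mini4 above 1 N).
It fails at once if the rack is lifted off the lane floor (over 8 mm) (z of rack in the frame of carrier above 0.018 m).
It fails at once if a bottle is lifted out or knocked over (z of any of mini1, mini2, mini3, mini4 in the frame of rack above 0.02 m or angle between any of mini1, mini2, mini3, mini4's own z axis and vertical above 0.5 rad).
It fails at once if a bystander is moved (over 15 mm) (distance of any of spare_mini, cream_jar, tumbler, water_bottle, mug, remote, clock from where it was at the start of the episode above 0.015 m).
It also fails if it takes over 48 s, if anything falls off the work surface, if the arm or the gripper's body presses on something with over 40 N, if the wrist force passes 120 N, or if a joint passes its speed limit or range.

## Working session

There is one attempt and no reset: what is moved stays moved. The work goes in short steps, Python scripts to look and compute and a tool call to move; the robot and the scene stay as the last step left them, time stands still between calls to the robot, and variables do not carry over. Pictures are saved under pics/ and viewed, at most 10 in all, crops included, and the job is handed in when it is done.

Besides the shell and the picture viewer there is one more tool, called after "Request:" by a JSON object that holds its "api" and its "payload", one argument or row to a line. apply_moves: Moves the arm, as the interface text tells. Its arguments: {"type":"object","properties":{"commands":{"type":"array"},"newtons":{"type":"number"}},"required":["commands"]}

```bash
ls; mkdir -p pics; python3 - <<'E'
from cell import observe, imaging, arm
import cv2,numpy as np
s=observe(); print({k:np.round(v,3).tolist() for k,v in s.items()}, arm.grasp_offset)
for n in ("scene","side"):
    p,d=imaging.get_image(n); cv2.imwrite(f"pics/{n}0.png",p[...,::-1]); np.savez(f"{n}0.npz",p=p,d=d)
    c=imaging.camera_params(n); print(n,{k:np.round(v,3).tolist() for k,v in c.items()})
E
```

```text
pics
{'clock': 0.0, 'joints': [1.145, 0.435, 0.025, 1.574, -0.012, 1.134, -0.075], 'dq': [-0.0, -0.001, 0.0, -0.002, 0.001, 0.001, -0.0], 'joint_efforts': [-0.0, -66.785, 0.985, -31.446, -0.061, 0.043, 0.0], 'position': [0.198, -0.592, 0.226], 'ee_rot': [-3.099, -0.504, 0.001], 'force': [0.277, -0.653, -0.404], 'ft_torque': [0.001, -0.033, 0.052], 'gripper_force': 0.0, 'width': 1.0} 0.0188
scene {'camera_matrix': [[416.344, 0.0, 323.765], [0.0, 416.344, 194.545], [0.0, 0.0, 1.0]], 'origin': [1.553, -0.063, 0.721], 'rotation': [0.811, 0.767, 1.406]}
side {'camera_matrix': [[414.358, 0.0, 314.868], [0.0, 414.358, 198.895], [0.0, 0.0, 1.0]], 'origin': [0.297, 0.904, 0.79], 'rotation': [0.169, -1.316, -2.563]}
```

View pics/scene0.png

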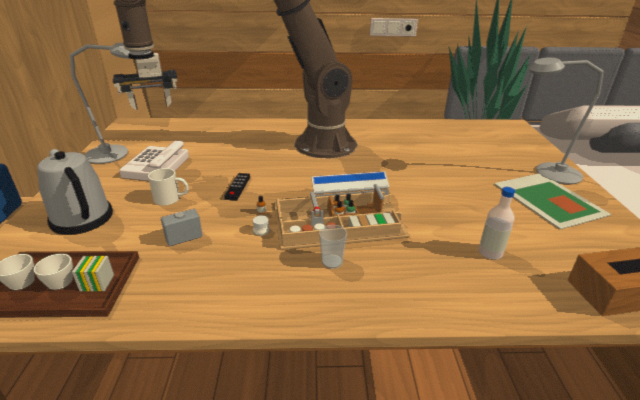

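View pics/side0.png

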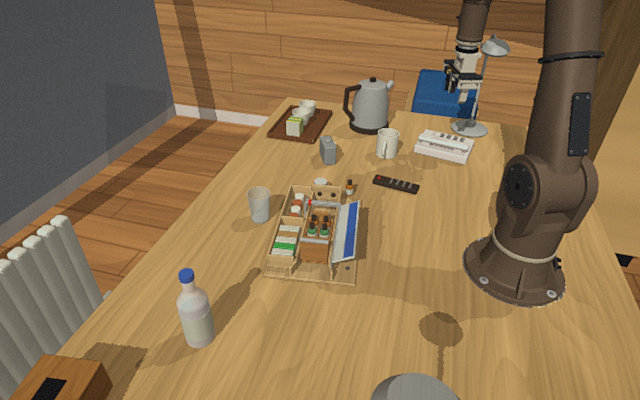

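The carrier sits in the middle of the table: scene pixels (275–405, 175–245), side pixels (265–360, 185–285). The blue rail is on the robot's side, the red bar end is near scene (318, 212), and the mouth faces world +y, towards the water bottle. So carrier +x is roughly world −y.

```bash
cat > h.py <<'E'
import numpy as np,cv2
from scipy.spatial.transform import Rotation as R
from cell import observe, imaging, arm
def cloud(n,d):
    c=imaging.camera_params(n);K=np.array(c["camera_matrix"])
    v,u=np.mgrid[:400,:640]
    P=np.stack([(u-K[0,2])/K[0,0]*d,-(v-K[1,2])/K[1,1]*d,-d],-1)
    return P@R.from_rotvec(c["rotation"]).as_matrix().T+np.array(c["origin"])
def hsv(p): return cv2.cvtColor(p,cv2.COLOR_RGB2HSV)
def proj(n,X):
    c=imaging.camera_params(n);K=np.array(c["camera_matrix"])
    q=(np.atleast_2d(X)-c["origin"])@R.from_rotvec(c["rotation"]).as_matrix()
    return np.c_[K[0,0]*q[:,0]/-q[:,2]+K[0,2],-K[1,1]*q[:,1]/-q[:,2]+K[1,2]]
E
python3 - <<'E'
from h import *
for n,win in (("scene",(165,200,300,400)),("side",(190,280,325,370))):
    f=np.load(n+"0.npz");p,d=f["p"],f["d"];H=hsv(p);P=cloud(n,d)
    m=np.zeros((400,640),bool);a,b,c,e=win;m[a:b,c:e]=1
    mb=m&(H[...,0]>100)&(H[...,0]<130)&(H[...,1]>120)&(d>0)
    X=P[mb];mu=np.median(X,0);X=X[np.linalg.norm(X-mu,axis=1)<.16]
    ax=np.linalg.svd(X-X.mean(0),full_matrices=False)[2]
    t=(X-X.mean(0))@ax[0]
    print(n,len(X),"mean",X.mean(0).round(4),"ax",ax.round(3).tolist(),"t",t.min().round(3),t.max().round(3), "z",np.percentile(X[:,2],[1,50,99]).round(4))
    print(" ends",(X.mean(0)+t.min()*ax[0]).round(4),(X.mean(0)+t.max()*ax[0]).round(4))
f=np.load("side0.npz");cv2.imwrite("pics/sidecrop.png",cv2.resize(f["p"][170:295,250:380,::-1],None,fx=4.6,fy=4.6,interpolation=cv2.INTER_CUBIC))
f=np.load("scene0.npz");cv2.imwrite("pics/scenecrop.png",cv2.resize(f["p"][160:260,265:415,::-1],None,fx=5,fy=5,interpolation=cv2.INTER_CUBIC))
E
```

```text
scene 413 mean [0.4326 0.0562 0.0875] ax [[0.143, -0.99, 0.001], [-0.928, -0.134, 0.347], [-0.344, -0.051, -0.938]] t -0.112 0.109 z [0.0811 0.0875 0.0928]
 ends [0.4166 0.167  0.0873] [ 0.4481 -0.0513  0.0876]
side 417 mean [0.4299 0.0696 0.0884] ax [[-0.144, 0.99, -0.001], [-0.886, -0.129, 0.445], [0.441, 0.065, 0.895]] t -0.119 0.102 z [0.0824 0.0884 0.0942]
 ends [ 0.4471 -0.0486  0.0886] [0.4152 0.1701 0.0883]
```

View pics/sidecrop.png

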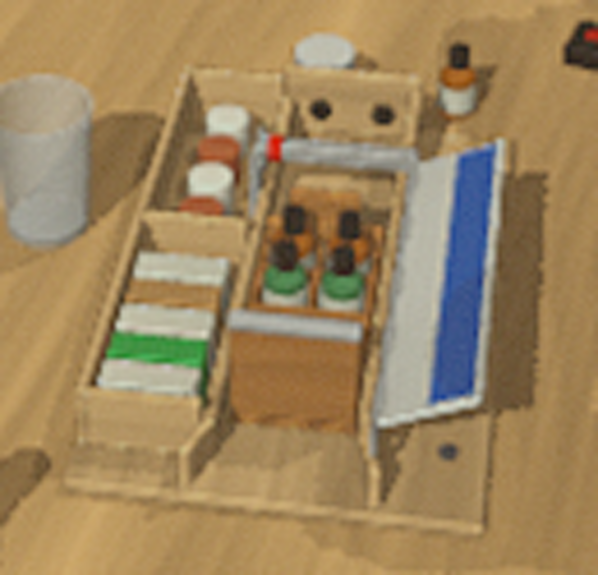

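View pics/scenecrop.png

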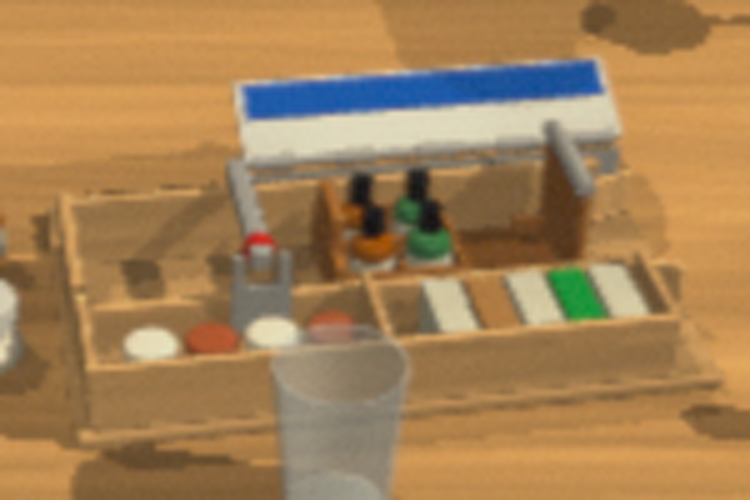

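Side crop: the rack's grip board, with its silver cap, stands about 40 mm inside the mouth at crop (295, 325). The red bar end is at crop (275, 148), which is side (310, 202). In the scene crop it is at (260, 243), which is scene (317, 209). Next I'll triangulate these.

```bash
cat >> h.py <<'E'
def ray(n,uv):
    c=imaging.camera_params(n);K=np.array(c["camera_matrix"])
    v=np.array([(uv[0]-K[0,2])/K[0,0],-(uv[1]-K[1,2])/K[1,1],-1])
    return np.array(c["origin"]),R.from_rotvec(c["rotation"]).as_matrix()@v
def onz(n,uv,z):
    o,v=ray(n,uv);return o+v*(z-o[2])/v[2]
E
python3 - <<'E'
from h import *
ex=np.array([.1435,-.9897]);ey=np.array([.9897,.1435])
rays=[]
for n,(a,b,c,e) in (("scene",(200,216,305,328)),("side",(195,210,303,318))):
    f=np.load(n+"0.npz");p,d=f["p"],f["d"];H=hsv(p)
    m=np.zeros((400,640),bool);m[a:b,c:e]=1
    mr=m&((H[...,0]<5)|(H[...,0]>172))&(H[...,1]>170)&(H[...,2]>110)
    v,u=np.nonzero(mr);uv=(u.mean(),v.mean());rays.append(ray(n,uv))
    print(n,"red",len(u),np.round(uv,1),onz(n,uv,.068).round(4))
A=np.vstack([np.c_[np.eye(3),-np.eye(3)*0] for _ in rays])
M=sum(np.eye(3)-np.outer(v,v)/(v@v) for o,v in rays);B=sum((np.eye(3)-np.outer(v,v)/(v@v))@o for o,v in rays)
Rd=np.linalg.solve(M,B);print("red 3D",Rd.round(4))
# carrier origin from red: carrier (0,~48)
O=Rd[:2]-.048*ey;print("origin from red",O.round(4))
# rail mean
for q in ([.4326,.0562],[.4299,.0696]): print("rail in carrier",((np.array(q)-O)@ex).round(4),((np.array(q)-O)@ey).round(4))
# cap top of grip board, side view: points at z .085-.096, in lane
for n in("scene","side"):
    f=np.load(n+"0.npz");P=cloud(n,f["d"]);X=(P[...,:2]-O)@ex;Y=(P[...,:2]-O)@ey;Z=P[...,2]
    m=(f["d"]>0)&(np.abs(Y)<.045)&(X<-.03)&(X>-.26)&(Z>.083)&(Z<.1)
    v,u=np.nonzero(m)
    print(n,"cap",m.sum(),"X",np.percentile(X[m],[2,50,98]).round(4),"Y",np.percentile(Y[m],[2,50,98]).round(4),"Z",np.median(Z[m]).round(4),"px",u.min(),u.max(),v.min(),v.max())
    m=(f["d"]>0)&(Z>.15)&(P[...,0]>.3)&(P[...,1]>.15)&(P[...,1]<.6)
    if m.any(): print(n,"tall",np.percentile(P[m],[5,50,95],axis=0).round(3).tolist())
E
```

```text
scene red 8 [316.5 207.5] [ 0.5703 -0.0461  0.068 ]
side red 11 [309.4 202.2] [ 0.5761 -0.0412  0.068 ]
red 3D [ 0.5753 -0.0445  0.0687]
origin from red [ 0.5278 -0.0513]
rail in carrier -0.1201 -0.0787
rail in carrier -0.1337 -0.0795
scene cap 56 X [-0.1927 -0.1848 -0.181 ] Y [-0.0238  0.013   0.0413] Z 0.0913 px 373 383 184 196
scene tall [[0.685, 0.408, 0.153], [0.698, 0.418, 0.181], [0.703, 0.432, 0.201]]
side cap 127 X [-0.1962 -0.1923 -0.1849] Y [-0.0239  0.0092  0.0426] Z 0.0903 px 301 327 237 244
side tall [[0.676, 0.416, 0.152], [0.684, 0.432, 0.188], [0.698, 0.438, 0.202]]
```

Request:
{"api": "apply_moves", "payload": {
  "commands": [
    [90,0.3,0.78,0.3,0.174],
    [90,0.3,0.78,0.3,0.174],
    [90,0.3,0.78,0.3,0.174],
    [90,0.3,0.78,0.3,0.174],
    [90,0.3,0.78,0,0.174],
    [90,0.3,0.78,0,0.174],
    [90,0.3,0.78,0,0.174],
    [90,0.3,0.78,0,0.174],
    [90,0.24,0.78,0,0.174],
    [90,0.24,0.78,0,0.174],
    [90,0.24,0.78,0,0.174],
    [90,0.24,0.78,0,0.174]
  ]
}}

```text
clock: 1.6
position: [0.3998, -0.0297, 0.2987]
ee_rot: [2.433, 1.987, -0.0]
force: [0.2, 0.4, 0.1]
width: 0.902
gripper_force: 0.0
```

Request:
{"api": "apply_moves", "payload": {
  "commands": [
    [90,0.24,0.78,0,0.174],
    [90,0.24,0.78,0,0.174],
    [90,0.24,0.78,0,0.174],
    [90,0.24,0.78,0,0.174],
    [90,0,0,0,0],
    [90,0,0,0,0]
  ]
}}

```text
clock: 2.35
position: [0.4572, 0.1556, 0.2983]
ee_rot: [-2.056, -2.375, 0.002]
force: [-0.1, -1.1, 0.0]
width: 0.897
gripper_force: 0.0
```

```bash
python3 - <<'E'
from h import *
s=observe(); print({k:np.round(s[k],4).tolist() for k in("clock","joints","position","ee_rot","force","width")})
c=imaging.camera_params("wrist");print({k:np.round(v,4).tolist() for k,v in c.items()})
p,d=imaging.get_image("wrist");np.savez("wrist1.npz",p=p,d=d,pos=s["position"],rot=s["ee_rot"]);cv2.imwrite("pics/wrist1.png",p[...,::-1])
E
```

```text
{'clock': 2.35, 'joints': [0.196, 0.2316, -0.7619, 1.7485, 0.1689, 1.2298, -0.4659], 'position': [0.4572, 0.1556, 0.2983], 'ee_rot': [-2.056, -2.3748, 0.0018], 'force': [-0.1299, -1.1475, 0.0325], 'width': 0.8973}
{'camera_matrix': [[319.5083, 0.0, 313.5504], [0.0, 319.5083, 200.0667], [0.0, 0.0, 1.0]], 'tool_from_camera': [[0.0003, 0.9582, 0.2862, 0.0769], [1.0, -0.0005, 0.0006, 0.0], [0.0007, 0.2862, -0.9582, -0.1581], [0.0, 0.0, 0.0, 1.0]]}
```

View pics/wrist1.png

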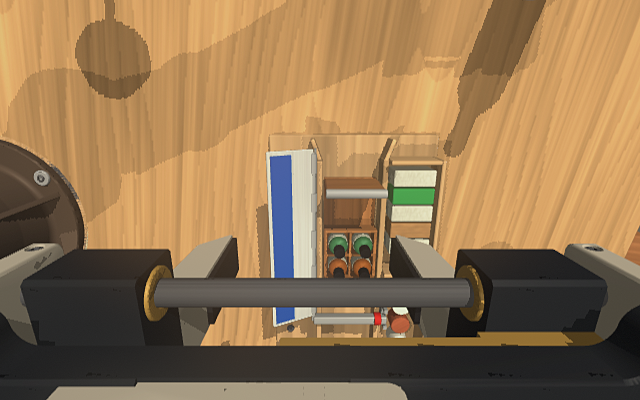

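The wrist picture shows the rail (blue, 270–295 × 155–322), the silver cap of the grip board (325–388, 193), the four bottles (330–375, 235–280) and the red bar end (378, 318). I'll measure these with depth.

```bash
cat >> h.py <<'E'
def wcloud(d,pos,rot):
    c=imaging.camera_params("wrist");K=np.array(c["camera_matrix"]);T=np.array(c["tool_from_camera"])
    v,u=np.mgrid[:400,:640]
    P=np.stack([(u-K[0,2])/K[0,0]*d,-(v-K[1,2])/K[1,1]*d,-d],-1)
    P=P@T[:3,:3].T+T[:3,3]
    return P@R.from_rotvec(rot).as_matrix().T+pos
E
python3 - <<'E'
from h import *
f=np.load("wrist1.npz");p,d=f["p"],f["d"];P=wcloud(d,f["pos"],f["rot"]);H=hsv(p)
W=np.zeros((400,640),bool);W[130:330,255:445]=1;W&=d>0
print("table z",np.median(P[100:130,250:400,2]).round(4))
b=W&(H[...,0]>100)&(H[...,0]<130)&(H[...,1]>120);X=P[b]
ax=np.linalg.svd(X-X.mean(0),full_matrices=False)[2];a=ax[0]*np.sign(-ax[0][1]);print("blue",len(X),X.mean(0).round(4),"ax",ax.round(3).tolist())
ex=a[:2]/np.linalg.norm(a[:2]);ey=np.array([-ex[1],ex[0]]);O=np.array([.5367,-.05]);print("ex",ex.round(4))
X_=(P[...,:2]-O)@ex;Y_=(P[...,:2]-O)@ey;Z=P[...,2]
def rep(n,m): print(n,m.sum(),"X",np.percentile(X_[m],[1,50,99]).round(4),"Y",np.percentile(Y_[m],[1,50,99]).round(4),"Z",np.percentile(Z[m],[1,50,99]).round(4))
rep("blue",b)
rep("rail",W&(Z>.06)&(Y_<-.05)&(Y_>-.13)&(X_<0)&(X_>-.3))
rep("red",W&((H[...,0]<5)|(H[...,0]>172))&(H[...,1]>170)&(H[...,2]>110)&(Z>.055))
cap=W&(Z>.083)&(Z<.1)&(np.abs(Y_)<.046)&(X_<-.1);rep("cap",cap)
rep("wallL",W&(Z>.045)&(Z<.062)&(Y_<-.03)&(Y_>-.055)&(X_<-.2))
rep("wallR",W&(Z>.034)&(Z<.046)&(Y_<.06)&(Y_>.025)&(X_<-.1)&(X_>-.22))
rep("bar",W&(Z>.063)&(Z<.08)&(X_>-.03)&(X_<.03)&(Y_>-.04))
# rack bottom/board yaw: fit cap axis
C=P[cap][:,:2];v=np.linalg.svd(C-C.mean(0),full_matrices=False)[2][0];print("cap axis angle rel ey",np.arctan2(v@ex,v@ey).round(3))
E
```

```text
table z 0.0002
blue 2657 [0.4282 0.0844 0.0894] ax [[-0.137, 0.989, 0.061], [0.082, -0.05, 0.995], [0.987, 0.141, -0.074]]
ex [ 0.137  -0.9906]
blue 2657 X [-0.2339 -0.1548 -0.0122] Y [-0.1006 -0.0893 -0.0772] Z [0.0813 0.0875 0.0938]
rail 8293 X [-0.2451 -0.1818 -0.0072] Y [-0.105  -0.0711 -0.0503] Z [0.0688 0.0863 0.3824]
red 76 X [-0.0078 -0.0036  0.005 ] Y [0.036  0.0399 0.0448] Z [0.0631 0.0726 0.0756]
cap 612 X [-0.1954 -0.1909 -0.1847] Y [-0.0361  0.0001  0.0361] Z [0.0851 0.091  0.0933]
wallL 128 X [-0.2376 -0.213  -0.2003] Y [-0.0507 -0.0442 -0.0402] Z [0.0503 0.0559 0.0601]
wallR 899 X [-0.2188 -0.1518 -0.1011] Y [0.0269 0.0454 0.0595] Z [0.0341 0.0401 0.0459]
bar 776 X [-0.0141 -0.0018  0.015 ] Y [-0.0391  0.0105  0.054 ] Z [0.0633 0.0715 0.0751]
cap axis angle rel ey -0.006
```

The carrier origin is near (0.537, −0.050) with x axis (0.142, −0.990). The push face is at carrier x = −0.195 (rack at −0.120). The tool is already 10 mm behind the board and lined up, so I'll lower it and press the rail.

Request:
{"api": "apply_moves", "payload": {
  "commands": [
    [90,0,0,-0.5,0],
    [90,0,0,-0.5,0],
    [90,0,0,-0.5,0],
    [90,0,0,-0.5,0],
    [90,0,0,-0.5,0],
    [90,0,0,-0.5,0],
    [90,0,0,0,0],
    [90,0,0,0,0]
  ]
}}

```text
clock: 3.4
position: [0.458, 0.1557, 0.1198]
ee_rot: [2.057, 2.374, 0.001]
force: [0.8, -0.7, -0.1]
width: 0.899
gripper_force: 0.0
```

Request:
{"api": "apply_moves", "payload": {
  "commands": [
    [90,0,0,-0.15,0],
    [90,0,0,-0.15,0],
    [90,0,0,-0.15,0],
    [90,0,0,-0.15,0],
    [90,0,0,0,0]
  ]
}}

```text
clock: 4.03
position: [0.4572, 0.1561, 0.0821]
ee_rot: [-2.055, -2.375, 0.001]
force: [0.2, -0.9, 3.1]
width: 0.905
gripper_force: 1.3
```

Request:
{"api": "apply_moves", "payload": {
  "commands": [
    [90,0,0,-0.15,0],
    [90,0,0,-0.15,0],
    [90,0,0,-0.15,0],
    [90,0,0,0,0],
    [90,0,0,0,0]
  ]
}}

```text
clock: 4.65
position: [0.4578, 0.1563, 0.0559]
ee_rot: [2.056, 2.375, 0.001]
force: [-0.3, 0.8, 5.3]
width: 0.895
gripper_force: 2.4
```

```bash
python3 - <<'E'
from h import *
s=observe(); print({k:np.round(s[k],4).tolist() for k in("clock","joints","position","ee_rot","force","width")})
for n in("scene",):
    p,d=imaging.get_image(n);P=cloud(n,d);ex=np.array([.142,-.99]);ey=np.array([.99,.142]);O=np.array([.5367,-.05])
    X=(P[...,:2]-O)@ex;Y=(P[...,:2]-O)@ey;Z=P[...,2];H=hsv(p)
    m=(np.abs(X)<.02)&(Z>.08)&(Y>-.06)&(Y<.06)&(d>0)
    print(n,m.sum(),"gate est",np.polyfit(Y[m],Z[m],1).round(3),"top",Z[m].max().round(3))
    r=(np.abs(X)<.03)&((H[...,0]<5)|(H[...,0]>172))&(H[...,1]>150)&(Z>.08)
    print("red",r.sum(),Y[r].mean().round(4),Z[r].mean().round(4), "angle",np.arctan2(Z[r].mean()-.066,Y[r].mean()+.052).round(3))
    cv2.imwrite("pics/scene2.png",cv2.resize(p[120:260,260:430,::-1],None,fx=4,fy=4,interpolation=cv2.INTER_CUBIC))
E
```

```text
{'clock': 4.65, 'joints': [0.031, 0.5172, -0.6223, 2.0572, 0.4612, 0.7046, -0.7444], 'position': [0.4578, 0.1563, 0.0559], 'ee_rot': [2.0557, 2.3753, 0.001], 'force': [-0.2674, 0.83, 5.2648], 'width': 0.8953}
scene 54 gate est [0.898 0.109] top 0.141
red 3 0.0236 0.1234 angle 0.649
```

View pics/scene2.png

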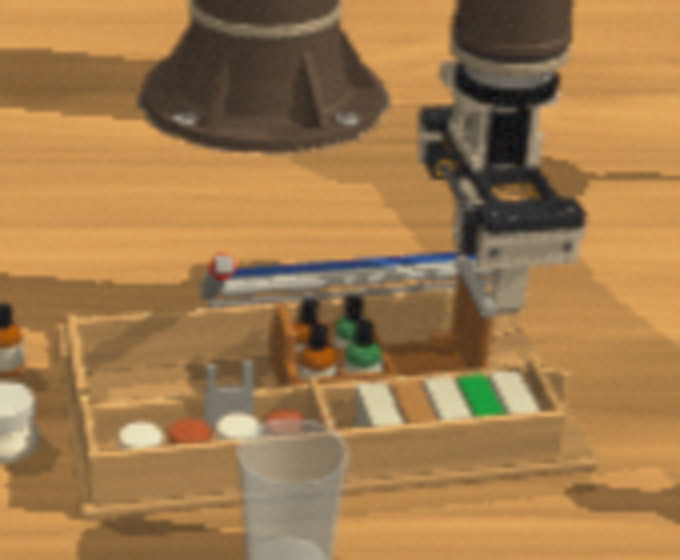

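The picture shows the gate bar raised, red end at (222, 265) in the crop, with the fingers behind the grip board at (490, 290). The bar slope and the 5 N force give about 0.75 rad. Now I'll push gently along the lane.

Request:
{"api": "apply_moves", "payload": {
  "commands": [
    [90,0.01,-0.07,-0.02,0],
    [90,0.01,-0.07,0,0],
    [90,0.01,-0.07,0,0],
    [90,0.012,-0.082,0,0],
    [90,0.012,-0.082,0,0],
    [90,0.012,-0.082,0,0],
    [90,0.012,-0.082,0,0],
    [90,0.012,-0.082,0,0]
  ]
}}

```text
clock: 5.7
position: [0.4626, 0.1199, 0.0547]
ee_rot: [-2.054, -2.376, -0.002]
force: [-3.5, 6.9, 4.3]
width: 0.901
gripper_force: 4.3
```

Request:
{"api": "apply_moves", "payload": {
  "commands": [
    [90,0.012,-0.082,0,0],
    [90,0.012,-0.082,0,0],
    [90,0.012,-0.082,0,0],
    [90,0.012,-0.082,0,0],
    [90,0.012,-0.082,0,0],
    [90,0.012,-0.082,0,0],
    [90,0.012,-0.082,0,0],
    [90,0.012,-0.082,0,0]
  ]
}}

```text
clock: 6.7
position: [0.4683, 0.0806, 0.0547]
ee_rot: [-2.054, -2.376, -0.002]
force: [-2.6, 8.2, 4.5]
width: 0.9
gripper_force: 4.5
```

```bash
cat > look.py <<'E'
from h import *
import sys
s=observe(); print({k:np.round(s[k],4).tolist() for k in("clock","position","force","ft_torque")})
ex=np.array([.142,-.99]);ey=np.array([.99,.142]);O=np.array([.5367,-.05])
r=np.array(s["position"][:2])-O;print("tool carrier",(r@ex).round(4),(r@ey).round(4))
for n in("scene","side"):
    p,d=imaging.get_image(n);P=cloud(n,d)
    X=(P[...,:2]-O)@ex;Y=(P[...,:2]-O)@ey;Z=P[...,2];H=hsv(p)
    m=(np.abs(X)<.02)&(Z>.08)&(Y>-.06)&(Y<.06)&(d>0)
    if m.sum()>5: print(n,m.sum(),"gate est",np.arctan(np.polyfit(Y[m],Z[m],1)[0]).round(3),"top",Z[m].max().round(3))
    m=(d>0)&(np.abs(Y)<.03)&(Z>.045)&(Z<.1)&(X>-.14)&(X<.1)
    if m.any(): print(n,"rack+bottle X",np.percentile(X[m],[1,99]).round(4),"Zmax",np.percentile(Z[m],99).round(4))
    cv2.imwrite(f"pics/{n}{sys.argv[1]}.png",cv2.resize(p[120:290,250:430,::-1],None,fx=3.3,fy=3.3,interpolation=cv2.INTER_CUBIC))
E
python3 look.py 3
```

```text
{'clock': 6.7, 'position': [0.4683, 0.0806, 0.0547], 'force': [-2.6317, 8.2421, 4.4756], 'ft_torque': [1.6389, 0.7107, 0.0637]}
tool carrier -0.139 -0.0492
scene 57 gate est 0.779 top 0.143
scene rack+bottle X [-0.1386  0.0246] Zmax 0.0971
side 79 gate est 0.801 top 0.144
side rack+bottle X [-0.1298  0.0206] Zmax 0.0965
```

View pics/scene3.png

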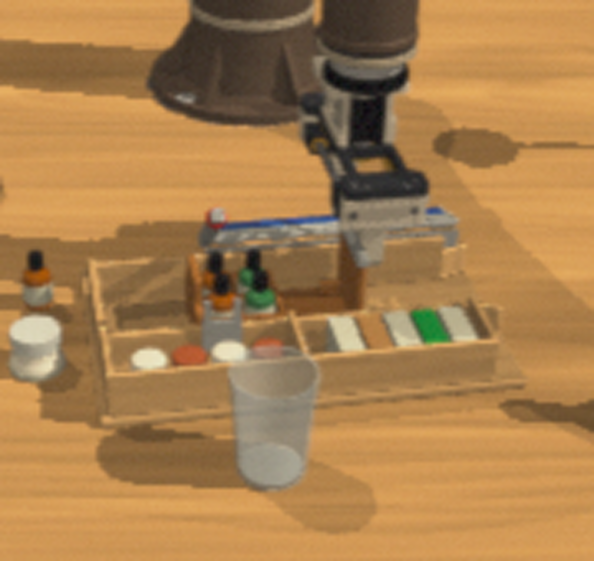

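The picture shows the rack sliding under the raised bar with its bottles upright, near (185–365, 260–310). The gate is at about 0.79, so I'll carry on.

Request:
{"api": "apply_moves", "payload": {
  "commands": [
    [90,0.012,-0.082,0,0],
    [90,0.012,-0.082,0,0],
    [90,0.012,-0.082,0,0],
    [90,0.012,-0.082,0,0],
    [90,0.012,-0.082,0,0],
    [90,0.012,-0.082,0,0],
    [90,0.012,-0.082,0,0],
    [90,0.012,-0.082,0,0],
    [90,0.012,-0.082,0,0],
    [90,0.012,-0.082,0,0],
    [90,0.012,-0.082,0,0],
    [90,0.012,-0.082,0,0]
  ]
}}

```text
clock: 8.3
position: [0.4769, 0.0217, 0.0547]
ee_rot: [-2.053, -2.376, -0.002]
force: [-2.5, 8.2, 6.2]
width: 0.898
gripper_force: 4.9
```

Request:
{"api": "apply_moves", "payload": {
  "commands": [
    [90,0.008,-0.05,0,0],
    [90,0.008,-0.05,0,0],
    [90,0.005,-0.035,0,0]
  ]
}}

```text
clock: 8.68
position: [0.4781, 0.0137, 0.0547]
ee_rot: [-2.053, -2.376, -0.002]
force: [-2.9, 9.1, 5.5]
width: 0.896
gripper_force: 4.9
```

Request:
{"api": "apply_moves", "payload": {
  "commands": [
    [90,0.005,-0.03,0,0],
    [90,0.005,-0.03,0,0],
    [90,0.005,-0.03,0,0],
    [90,0,0,0,0]
  ]
}}

```text
clock: 9.18
position: [0.479, 0.0082, 0.0547]
ee_rot: [-2.053, -2.376, -0.001]
force: [-3.7, 8.3, 6.7]
width: 0.898
gripper_force: 4.7
```

Request:
{"api": "apply_moves", "payload": {
  "commands": [
    [90,0.003,-0.02,0,0],
    [90,0.003,-0.02,0,0],
    [90,0,0,0,0]
  ]
}}

```text
clock: 9.55
position: [0.4793, 0.006, 0.0547]
ee_rot: [-2.053, -2.376, -0.002]
force: [-3.3, 7.5, 6.6]
width: 0.901
gripper_force: 4.9
```

Request:
{"api": "apply_moves", "payload": {
  "commands": [
    [90,0.003,-0.02,0,0],
    [90,0.003,-0.02,0,0],
    [90,0,0,0,0]
  ]
}}

```text
clock: 9.93
position: [0.4795, 0.0051, 0.0547]
ee_rot: [-2.05, -2.377, -0.004]
force: [-4.2, 13.0, 6.3]
width: 0.903
gripper_force: 7.6
```

Request:
{"api": "apply_moves", "payload": {
  "commands": [
    [90,0.003,-0.02,0,0],
    [90,0,0,0,0],
    [90,0,0,0,0]
  ]
}}

```text
clock: 10.3
position: [0.4795, 0.005, 0.0547]
ee_rot: [-2.048, -2.378, -0.005]
force: [-5.3, 16.9, 6.2]
width: 0.903
gripper_force: 9.2
```

```bash
python3 look.py 4
```

```text
{'clock': 10.3, 'position': [0.4795, 0.005, 0.0547], 'force': [-5.2778, 16.8776, 6.1869], 'ft_torque': [3.4097, 1.0885, 0.5366]}
tool carrier -0.0626 -0.0488
scene 666 gate est -1.254 top 0.51
scene rack+bottle X [-0.0695  0.0989] Zmax 0.098
side 45 gate est -1.366 top 0.507
side rack+bottle X [-0.074   0.0929] Zmax 0.0991
```

View pics/side4.png

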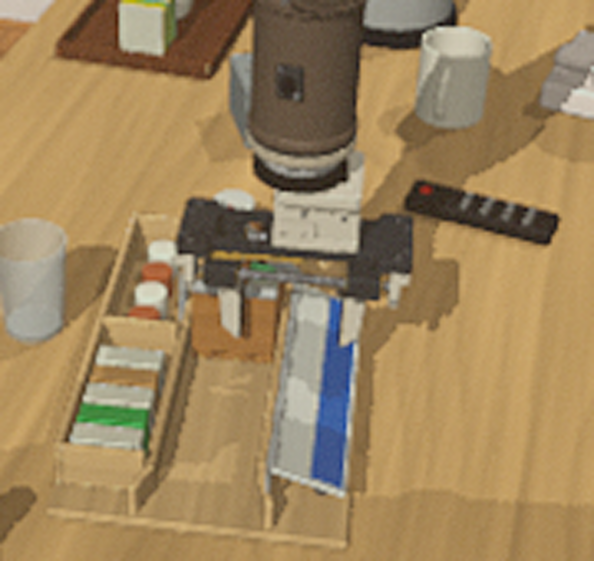

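The picture shows the rack against the buffers: fingertip on the grip board at (232, 330), rail pressed at (345, 330). The tool has stalled at the expected −0.0626. I'll back off the board, then raise slowly so the gate closes gently.

Request:
{"api": "apply_moves", "payload": {
  "commands": [
    [90,-0.007,0.05,0,0],
    [90,-0.014,0.1,0,0],
    [90,-0.014,0.1,0,0],
    [90,0,0,0,0],
    [90,0,0,0.1,0],
    [90,0,0,0.1,0],
    [90,0,0,0.1,0],
    [90,0,0,0.1,0],
    [90,0,0,0.1,0],
    [90,0,0,0.1,0],
    [90,0,0,0.1,0],
    [90,0,0,0.1,0]
  ]
}}

```text
clock: 11.9
position: [0.4778, 0.0159, 0.1027]
ee_rot: [-2.056, -2.375, 0.001]
force: [1.0, 0.5, -0.1]
width: 0.897
gripper_force: 0.0
```

Request:
{"api": "apply_moves", "payload": {
  "commands": [
    [90,0,0,0.2,0],
    [90,0,0,0.3,0],
    [90,0,0,0.5,0],
    [90,0,0.2,0.6,0],
    [90,0,0.3,0.6,0],
    [90,-0.2,0.3,0.5,0],
    [90,-0.2,0.3,0,0],
    [90,-0.2,0.3,0,0],
    [90,-0.2,0.3,0,0],
    [90,0,0,0,0],
    [90,0,0,0,0]
  ]
}}

```text
clock: 13.28
position: [0.4302, 0.1173, 0.2642]
ee_rot: [-2.056, -2.375, 0.001]
force: [0.4, -0.3, 0.3]
width: 0.899
gripper_force: 0.0
```

```bash
python3 look.py 5; python3 - <<'E'
from h import *
ex=np.array([.142,-.99]);ey=np.array([.99,.142]);O=np.array([.5367,-.05])
for n in("scene","side"):
    p,d=imaging.get_image(n);P=cloud(n,d);X=(P[...,:2]-O)@ex;Y=(P[...,:2]-O)@ey;Z=P[...,2]
    m=(np.abs(Y)<.04)&(X>-.1)&(X<-.02)&(Z>.083)&(Z<.1)&(d>0)
    print("cap",m.sum(),np.percentile(X[m],[2,50,98]).round(4),Z[m].max().round(4))
    m=(np.abs(X)<.012)&(Y>-.03)&(Y<.045)&(Z>.05)&(d>0);print("bar z",np.percentile(Z[m],[50,99]).round(4))
E
```

```text
{'clock': 13.275, 'position': [0.4302, 0.1173, 0.2642], 'force': [0.4413, -0.3333, 0.2701], 'ft_torque': [-0.0364, -0.0694, -0.0487]}
tool carrier -0.1807 -0.0817
scene rack+bottle X [-0.049   0.0989] Zmax 0.0935
side rack+bottle X [-0.0538  0.0964] Zmax 0.0937
cap 63 [-0.0504 -0.044  -0.0395] 0.0942
bar z [0.0725 0.0754]
cap 107 [-0.0549 -0.0502 -0.0438] 0.0947
bar z [0.071  0.0783]
```

View pics/side5.png

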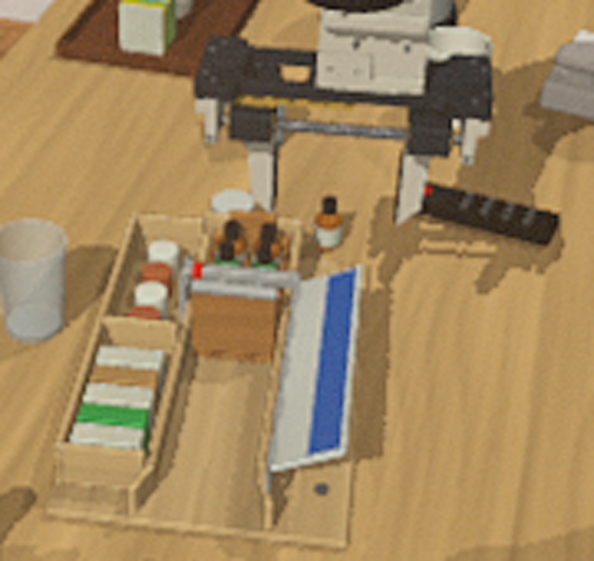

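The picture shows the gate shut, red end in its fork at (197, 270). The rack is home with all bottles standing behind the bar, and the arm is clear of everything.

```bash
python3 -c "
from cell import arm
print(arm.sign_off())"
```

```text
the job is handed in; nothing more can be done
None
```

I handed the job in at about 13 s: the rack is home against the end buffers, the gate has closed behind the four standing bottles, and no bystander was seen to move; the sign-off gave no verdict.

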